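Refit a washed gas burner

ROBOT

A 7-joint arm with a two-finger parallel gripper is mounted at the origin on the work surface. World frame = base frame: x ahead of the robot, y to its left, z up, the work surface at z = 0. Lengths are in m, angles in rad, forces in N, time in s.
With the tool pointing down it reaches from about 0.425 to 0.875 m from the base axis. Payload 4.7 kg.
Tool frame: the origin (TCP) lies between the finger pads; the fingertips stand 14 mm ahead of it and the grasp point (between the pads) lies 5 mm behind it; z points along the fingers, y is the line along which they close (so a half turn about z gives the same grasp; the last joint's range is limited). The gripper opens to 87 mm and grips with 3 to 60 N. Pads are 19 mm wide; open, the fingers measure 117 mm over their backs; the gripper's body (75 mm by 190 mm) begins 51 mm behind the grasp point.
Start: joints at [1.227, 0.321, -0.07, 1.45, 0.023, 1.371, -0.057], TCP at [0.228, -0.609, 0.237] pointing down, gripper open.
Joint ranges: [-2.86, 2.86], [-0.3, 2.09], [-1.38, 1.24], [0.06, 2.45], [-1.56, 4.7], [0.09, 2.05], [-2.69, 2.69]. Speed limits (rad/s): [2.57, 2.57, 3.14, 3.14, 3.14, 3.14, 3.14].

INTERFACE

Orientations are given as a rotation vector (axis times angle).
In Python, from bench import ctrl gives the robot as it stands.
- The arm moves only by the shell command python3 -m inch 'ROWS' [OPENING] [FORCE]. ROWS is JSON, a list of rows, each a list of 6 numbers: the shift along the world's x, y, z in mm, then the turn, a rotation vector about the world's x, y, z in degrees. In form: [[tx, ty, tz, rx, ry, rz], ...]. A call has 1 to 20 rows; each row is the pose to reach, as a shift and turn from the pose commanded when the call began; what a row does not reach only later rows make up. A row lasts 1/8 s, in which the tool goes at most 62.5 mm and 10.7 degrees, less where a joint would pass 70% of its speed; a pose out of reach is approached as far as the arm can. A call with a gripper value outside its range is refused whole. OPENING is the finger opening in mm, from 0 to 87, set as the call begins (- or left out, the last holds). The fingers move at their own pace and stop on an object; FORCE is the grip in N (left out, the last holds). Time passes only in rows, so rows that repeat a pose let the fingers close. It gives the time, the measured TCP pose, the force, the opening and the grip force at its end, in the units of the state.
- ctrl.get_state(): the state, without advancing time (a new reading comes with each control period).
- ctrl.get_image(name): name is "side" or "top" or "wrist"; returns (picture, depth): 384x512x3 uint8, red, green, blue; 384x512 float32, m along the optical axis (not along the pixel's ray), 0 where there is no reading.
- ctrl.camera_params(name): a dict with "mtx" (3x3 intrinsics, pixels), "dist_coeffs" ([k1, k2, p1, p2, k3] as OpenCV has them; the pictures are not rectified), "T" (4x4, takes a point from camera to world coordinates). Camera axes: x right, y down, z forward; pixel columns grow to the right and rows downward; lengths in m; the calibration is good to about 2 mm. A picture is of the moment at which its call begins: read the wrist's pose just before it. camera_params takes no time and is no camera call; for the wrist camera it gives the pose at the moment of the call.
- ctrl.close_job(): hands the job in; it is judged then, once.
The state is a dict: "time": time; "joint_positions": joint angles; "qd": joint speeds; "joint_torque": joint torques, N m; "position": TCP position; "tool_rot": TCP orientation; "ft_force": force on the tool from outside, world axes, zero at the start; "torque": the same for the moment, N m; "grip_width": opening from 0.0 (shut) to 1.0 (fully open); "grip_force": force on a finger pad.
Only numpy, scipy, OpenCV 4.12 (cv2) and the standard library are available. Lean on these libraries where they do the work, as an engineer would, in place of code of your own. Each camera call takes 0.05 s, during which the arm holds its last target. There are 200 camera calls.

TASK

One gas burner has been washed: its head and black cap lie on the wooden board. Put the head on the hob's open burner, down over the gas tube with the igniter through its hole, fully home and flat, then lay the cap centred and flat on the head. Work gently: the igniter is brittle ceramic, so feel for the hole with a light touch, and leave everything else where it is.

Things in the scene. Friction and masses are not known exactly. Their poses are not given: they have to be found in the camera images.
- burner: the open burner, fixed on the hob in one of its two places (the other place has a complete burner under an iron pan support). Origin: centre of its underside, on the hob; z up. An aluminium cup, 86 mm in diameter, 8 mm high; from the middle of its flat top (the seat) rises a brass gas tube, 20 mm in diameter and 24 mm high above the seat, its top 4 mm tapered to 15 mm
- seat (a point): centre of the seat at the tube's foot, axes as the burner. The igniter, a white ceramic pin, 6 mm thick, stands 14 mm high above the seat (its top 1.3 mm tapered to 3.4 mm), its axis 30 mm from the tube's axis. It does not move, but it stands only roughly on the burner's +x side: up to 0.6 rad to either side, different each time, and no reading tells how much
- head: the burner head, cast aluminium, 0.13 to 0.21 kg, right way up on the board. Origin: centre of its underside; z up. A round flange, 76 mm in diameter and 6 mm thick, with a bore of 23 mm for the gas tube, carries an upright ring (the crown, grip it here) of 46 mm outer and 36 mm inner diameter, whose top is 26 mm above the underside. The head's origin lies on the seat when home
- head_hole (a point): centre, at the underside, of the head's only igniter hole: square, 9 mm wide, through the flange outside the crown, 30 mm from the head's origin along its +x. When the head is home, the igniter stands 8 mm above the flange here, so keep fingers off this side of the crown
- cap: the burner cap, a black enamelled disc of 56 mm diameter, 0.1 to 0.16 kg, right way up on the board. Origin: centre of its underside; z up. It stands on a locating ring, 32 mm in diameter and 4 mm high, that drops into the crown's opening; the disc itself spans 4 to 13 mm above the origin. In place, the disc lies on the crown's top and the cap's origin is 22 mm above the head's
- board: the wooden board, 260 mm (x) by 200 mm (y), 16 mm thick, on the worktop; origin at the centre of its underside; does not move
- hob: the white enamelled hob plate, 300 mm (x) by 460 mm (y), 8 mm thick, with two black knobs, 20 mm high, near its -x edge; origin at the centre of its underside; does not move. Its burner places lie 20 mm towards +x and 115 mm to either side along y; the pan support on the complete burner is 200 mm square and its top is 45 mm above the worktop
- support: the open burner's own cast-iron pan support, a loose 200 mm square frame, 36 mm high, laid aside left of the hob; origin at the centre of its underside; stays where it is
- mug: a loose mug, 80 mm in diameter, 95 mm high, beyond the board; origin at the centre of its underside; stays where it is
- jar: a small loose glass jar, 48 mm in diameter, 100 mm high, beyond the board; origin at the centre of its underside; stays where it is
Mind the look-alikes: they are no part of the job. What is shaped like the head but green is not meant. There is more than one size of the cap; the job needs the largest.

How it is judged:
On the way, in this order (a step that is already met when the one before it is completed fails the run):
1. the burner head is fully home on the burner, over tube and igniter (z of head in the frame of seat between -0.002 and 0.002 m and horizontal distance between head and seat below 0.003 m and angle between head's own z axis and vertical below 0.05 rad), for 0.2 s.
2. the cap lies centred and flat on the head (z of cap in the frame of head between 0.02 and 0.024 m and horizontal distance between cap and head below 0.0035 m and angle between cap's own z axis and vertical below 0.05 rad), for 0.2 s.
At the end, for the whole second after the job is handed in: The head's underside lies within 2 mm of the burner's seat, centred within 3 mm and level within 0.05 rad (only possible with the igniter through its hole); the cap lies on the crown within 2 mm in height, centred within 3.5 mm and level within 0.05 rad; both are at rest and released (all of step 1 and all of step 2 and linear speed of each of head, cap below 0.01 m/s); the robot touches nothing.
It fails at once if the ceramic igniter is pressed with more than 20 N (contact force between igniter and anything else above 20 N).
It fails at once if the pan support, mug or jar is moved by more than 20 mm (distance of any of support, mug, jar from where it was at the start of the episode above 0.02 m).
It also fails if it takes over 72 s, if anything falls off the work surface, if the arm or the gripper's body presses on something with over 40 N, if the wrist force passes 120 N, or if a joint passes its speed limit or range.

## Working session

There is one attempt and no reset: what is moved stays moved. The work goes in short steps, Python scripts to look and compute and a shell command to move; the robot and the scene stay as the last step left them, time stands still between calls to the robot, and variables do not carry over. Pictures are saved under pics/ and viewed, at most 10 in all, crops included, and the job is handed in when it is done.

```bash
ls; mkdir -p pics; cat > h.py <<'E'
import numpy as np, cv2
from bench import ctrl
def grab(n):
    P=ctrl.camera_params(n); im,d=ctrl.get_image(n); return im,d,P
def pts(d,P):
    h,w=d.shape; u,v=np.meshgrid(np.arange(w),np.arange(h))
    q=cv2.undistortPoints(np.stack([u,v],-1).reshape(-1,1,2).astype(np.float64),np.array(P["mtx"],float),np.array(P["dist_coeffs"],float)).reshape(h,w,2)
    X=np.concatenate([q*d[...,None],d[...,None]],-1); T=np.array(P["T"])
    W=X@T[:3,:3].T+T[:3,3]; W[d==0]=np.nan; return W
E
python3 - <<'E'
from h import *
print(ctrl.get_state())
for n in("top","side"):
    im,d,P=grab(n); np.savez(n,im=im,W=pts(d,P)); print(n,P["T"])
    cv2.imwrite(f"pics/{n}.png",im[...,::-1])
E
```

```text
pics
{'time': 0.0, 'joint_positions': array([ 1.2270946 ,  0.32182325, -0.07005577,  1.45165088,  0.02263215,
        1.37081273, -0.05688653]), 'qd': array([-0.00021517, -0.0005409 ,  0.00011889,  0.00143351, -0.00068058,
       -0.0015166 ,  0.00063527]), 'joint_torque': array([-9.00586042e-05, -4.91287458e+01, -4.03918857e-01, -3.12527239e+01,
       -6.37667114e-02,  4.38751420e-02,  1.74004763e-04]), 'position': array([ 0.22738479, -0.60837358,  0.23547323]), 'tool_rot': array([-3.08962763e+00, -5.58746210e-01,  7.45935722e-04]), 'ft_force': array([-0.48459362, -0.26794896, -0.24684821]), 'torque': array([0.02405513, 0.01942785, 0.00712992]), 'grip_force': 0.0, 'grip_width': 1.000502521165211}
top [[ 0.00430639 -0.99704857  0.07665254  0.50333846]
 [-0.9999882  -0.00446621 -0.0019137  -0.01100569]
 [ 0.00225039 -0.0766434  -0.99705603  1.35241048]
 [ 0.          0.          0.          1.        ]]
side [[ 0.99395783 -0.07453297  0.08057711  0.47739309]
 [-0.1096786  -0.64569817  0.75567485 -1.06014638]
 [-0.0042942  -0.75994652 -0.64997142  0.93351477]
 [ 0.          0.          0.          1.        ]]
```

View pics/top.png

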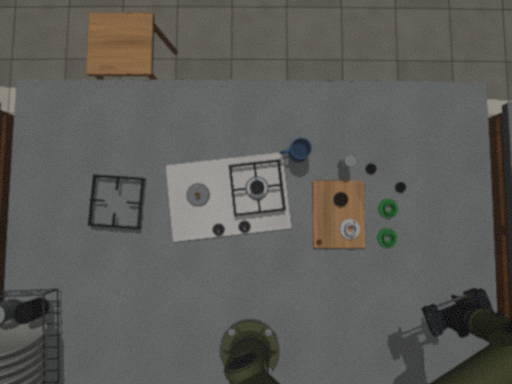

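View pics/side.png

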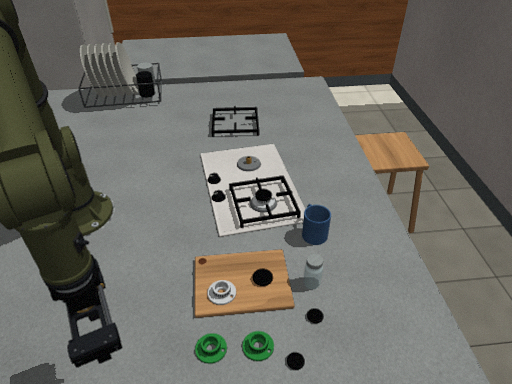

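The top view shows the head at (350,229) and the cap at (341,199) on the board. The open burner is at (198,195), and the hob is turned slightly. The green heads and the small caps are off the board.

```bash
python3 - <<'E'
from h import *
z=np.load("top.npz");W=z["W"];im=z["im"].astype(int)
def blob(name,u,v,r,zl,zh):
    m=np.zeros(W.shape[:2],bool);m[v-r:v+r+1,u-r:u+r+1]=1
    m&=(W[...,2]>zl)&(W[...,2]<zh);p=W[m]
    print(name,len(p),p.mean(0).round(4),"mid",((p.max(0)+p.min(0))/2).round(4),"ext",np.ptp(p,0).round(4))
for u,v in [(198,195),(350,229),(341,199),(120,150),(170,200),(325,230),(371,169),(400,187)]: print(u,v,W[v,u].round(4))
blob("burner",198,195,17,.012,.05); blob("tube",198,195,8,.025,.06)
blob("head",350,229,15,.0195,.06); blob("crown",350,229,15,.034,.06);blob("cap",341,199,13,.022,.05)
# hob yaw by white colour
s=im.min(-1); m=((s>150)).astype(np.uint8); m[:140]=0;m[250:]=0;m[:,:155]=0;m[:,300:]=0
c=W[(m>0)][:,:2]; r=cv2.minAreaRect(c.astype(np.float32));print("hob",r)
e=z["im"]
a=cv2.resize(e[175:215,178:218],(400,400),interpolation=cv2.INTER_CUBIC);b=cv2.resize(e[209:249,330:370],(400,400),interpolation=cv2.INTER_CUBIC)
cv2.imwrite("pics/crop.png",np.hstack([a,b])[...,::-1])
E
```

```text
198 195 [0.5814 0.1973 0.039 ]
350 229 [ 0.4549 -0.3824  0.0177]
341 199 [ 0.569  -0.3465  0.0298]
120 150 [ 0.7604  0.5153 -0.0024]
170 200 [0.5633 0.3103 0.0081]
325 230 [ 0.4509 -0.2858  0.0214]
371 169 [ 0.6882 -0.4722  0.0056]
400 187 [ 0.6174 -0.5811  0.0132]
burner 415 [0.5823 0.2042 0.0171] mid [0.5831 0.2016 0.0278] ext [0.1315 0.133  0.0317]
tube 25 [0.587  0.2046 0.0377] mid [0.5951 0.2037 0.0344] ext [0.0355 0.0187 0.0185]
head 315 [ 0.4546 -0.377   0.0261] mid [ 0.4531 -0.3799  0.0347] ext [0.1101 0.1122 0.0304]
crown 58 [ 0.4544 -0.3772  0.0417] mid [ 0.4558 -0.3795  0.0421] ext [0.0448 0.0456 0.0156]
cap 173 [ 0.569  -0.3434  0.0284] mid [ 0.5655 -0.3347  0.0288] ext [0.0614 0.0722 0.0132]
hob ((nan, nan), (0.0, 0.0), 0.0)
```

View pics/crop.png

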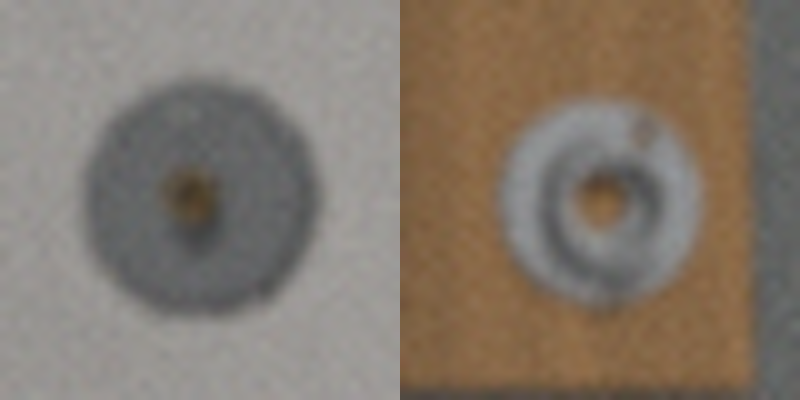

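The burner crop shows a pale igniter spot at about (192,115), almost straight towards +x from the tube. The head's hole is at (643,130) in the crop, about -30° in world yaw. I'll go above the head with the closing line square to the hole.

```bash
python3 -m inch '[[40,40,5,0,0,-10],[90,90,10,0,0,-20],[140,140,10,0,0,-30],[190,190,10,0,0,-40],[220,225,10,0,0,-50],[227,229,10,0,0,-50],[227,229,10,0,0,-50]]'
cat >> h.py <<'E'
def see(f):
    im,d,P=grab("wrist"); W=pts(d,P); np.savez(f,im=im,W=W,T=P["T"],K=P["mtx"],D=P["dist_coeffs"]); cv2.imwrite(f"pics/{f}.png",im[...,::-1])
    s=ctrl.get_state(); print(s["time"],s["position"].round(4),s["tool_rot"].round(4),np.array(P["T"]).round(3).tolist())
    return im,W,P
E
python3 -c "
from h import *
see('w1')"
```

```text
time: 0.98
position: [0.4561, -0.3776, 0.2462]
tool_rot: [-3.039, 0.792, 0.001]
ft_force: [-0.5, -0.6, 0.2]
grip_width: 1.003
grip_force: 0.0
1.025 [ 0.4544 -0.3798  0.2462] [ 3.0383e+00 -7.9750e-01 -1.8000e-03] [[-0.488, -0.841, -0.235, 0.52], [-0.873, 0.47, 0.132, -0.413], [-0.001, 0.269, -0.963, 0.394], [0.0, 0.0, 0.0, 1.0]]
```

View pics/w1.png

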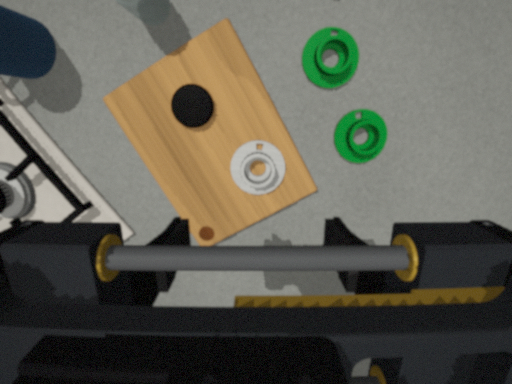

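The wrist view shows the head at (258,168), its hole at (260,146) and the cap at (193,106).

```bash
cat >> h.py <<'E'
def ray(uv,P_or,z):
    K,D,T=P_or
    q=cv2.undistortPoints(np.array(uv,float).reshape(-1,1,2),np.array(K,float),np.array(D,float)).reshape(-1,2)
    r=np.c_[q,np.ones(len(q))]@T[:3,:3].T; return T[:3,3]+r*((z-T[2,3])/r[:,2])[:,None]
def outline(mask,seed):
    n,l,s,c=cv2.connectedComponentsWithStats(mask.astype(np.uint8)); cs=np.hypot(*(c-seed).T); cs[0]=1e9; cs[s[:,4]<40]=1e9
    k=cs.argmin(); ct,_=cv2.findContours((l==k).astype(np.uint8),cv2.RETR_EXTERNAL,cv2.CHAIN_APPROX_NONE)
    return cv2.convexHull(max(ct,key=len)).reshape(-1,2)
def circ(p):
    A=np.c_[2*p[:,:2],np.ones(len(p))]; s=np.linalg.lstsq(A,(p[:,:2]**2).sum(1),rcond=None)[0]; return s[:2],np.sqrt(s[2]+s[0]**2+s[1]**2)
E
python3 - <<'E'
from h import *
z=np.load("w1.npz");im=z["im"].astype(int);C=(z["K"],z["D"],z["T"]);W=z["W"]
sat=im.max(-1)-im.min(-1)
m=(sat<40)&(im.min(-1)>90); m[:, :220]=0;m[:,295:]=0;m[:130]=0;m[205:]=0
o=outline(m,(258,168));c,r=circ(ray(o,C,.022));print("head",c,r)
h=ray([(260,146)],C,.022)[0];print("hole",h, np.degrees(np.arctan2(*(h[:2]-c)[::-1])),np.hypot(*(h[:2]-c)))
k=(im.max(-1)<60); k[:, :160]=0;k[:,225:]=0;k[:75]=0;k[140:]=0
o=outline(k,(193,106));c,r=circ(ray(o,C,.027));print("cap",c,r)
print(np.nanmedian(W[150:185,225:290,2].ravel()),W[106,193],W[168,235])
Rt=cv2.Rodrigues(ctrl.get_state()["tool_rot"])[0];print(Rt.round(3).tolist(),np.degrees(np.arctan2(Rt[1,1],Rt[0,1])))
a=im[135:165,240:280].astype(np.uint8)
g=im.sum(-1)[136:160,245:275]; print(g)
E
```

```text
head [ 0.45681407 -0.3789449 ] 0.038205177090357874
hole [ 0.4814537  -0.39657246  0.022     ] -35.580499872536976 0.030295914031824047
cap [ 0.57047429 -0.34501748] 0.026413448691198622
0.021815033061195976 [ 0.56960567 -0.3464494   0.02916119] [ 0.47190647 -0.35162077  0.02272116]
[[0.871, -0.491, -0.001], [-0.491, -0.871, -0.0], [-0.001, 0.001, -1.0]] -119.41573557635087
[[433 431 431 418 418 414 416 429 427 423 417 409 394 406 414 413 422 425
  429 421 426 418 419 418 406 408 417 424 426 424]
 [436 432 432 423 418 414 415 420 424 425 422 412 413 403 412 405 421 415
  414 423 425 417 424 413 400 410 414 424 417 427]
 [434 440 431 429 421 420 416 419 426 430 425 415 407 403 399 406 414 419
  423 425 422 427 430 418 409 413 412 421 424 431]
 [435 447 432 430 426 424 426 429 428 435 431 433 431 416 420 417 437 426
  427 425 427 430 432 420 410 415 413 415 417 416]
 [437 437 441 441 440 447 464 467 474 468 479 484 480 477 469 473 473 470
  460 450 440 443 434 424 417 407 411 405 416 420]
 [440 447 454 470 482 494 512 514 524 532 529 532 531 524 526 523 521 509
  505 498 485 475 458 43
[... 1577 characters left out ...]
537 541 528 509 491 480
  463 446 426 461 499 531 550 558 555 558 558 560]
 [553 519 467 445 465 493 515 537 544 556 559 559 563 556 552 546 541 537
  520 495 456 441 454 490 520 541 554 557 558 560]
 [523 491 470 481 514 539 554 557 551 547 545 539 534 538 537 545 546 553
  549 538 520 487 465 450 468 515 547 558 554 562]
 [488 488 514 540 555 561 549 537 524 511 496 490 481 484 499 497 515 529
  543 548 547 538 511 472 439 471 526 556 562 562]
 [495 518 554 562 559 544 525 499 475 448 439 437 433 428 429 440 455 486
  502 519 540 553 551 519 469 464 501 538 557 556]
 [520 550 561 555 533 506 476 446 425 401 404 391 381 385 395 395 413 428
  443 465 500 530 545 547 529 490 482 505 537 555]]
```

```bash
python3 -m inch '[[2,1,-50,0,0,-5],[2,1,-110,0,0,-5],[2,1,-165,0,0,-5],[2,1,-190,0,0,-5],[2,1,-200,0,0,-5],[2,1,-206,0,0,-5],[2,1,-206,0,0,-5],[2,1,-206,0,0,-5]]'
python3 -m inch '[[0,0,0,0,0,0],[0,0,0,0,0,0],[0,0,0,0,0,0],[0,0,0,0,0,0],[0,0,0,0,0,0],[0,0,0,0,0,0]]' 30 30
```

```text
time: 2.02
position: [0.4573, -0.3796, 0.0419]
tool_rot: [2.999, -0.931, 0.003]
ft_force: [0.1, 0.8, 0.6]
grip_width: 0.999
grip_force: 0.0
time: 2.78
position: [0.4566, -0.3789, 0.0405]
tool_rot: [3.0, -0.932, -0.0]
ft_force: [-0.1, -0.3, 0.0]
grip_width: 0.521
grip_force: 30.0
```

```bash
python3 -m inch '[[0,0,30,0,0,0],[0,0,80,0,0,0],[5,50,130,0,0,4],[10,105,160,0,0,12],[15,160,170,0,0,19],[20,220,170,0,0,26],[25,280,170,0,0,32],[25,340,170,0,0,38],[25,400,170,0,0,38],[25,460,170,0,0,38],[25,520,170,0,0,38],[25,565,170,0,0,38],[25,578,170,0,0,38],[25,578,170,0,0,38],[25,578,170,0,0,38]]'
python3 -c "
from h import *
see('w2')"
```

```text
time: 4.65
position: [0.482, 0.1969, 0.2102]
tool_rot: [3.139, 0.091, -0.001]
ft_force: [0.3, -1.0, -1.6]
grip_width: 0.523
grip_force: 30.0
4.7 [0.482  0.1969 0.2103] [ 3.139e+00  9.110e-02 -6.000e-04] [[0.058, -0.961, -0.269, 0.555], [-0.998, -0.056, -0.017, 0.202], [0.002, 0.269, -0.963, 0.358], [0.0, 0.0, 0.0, 1.0]]
```

View pics/w2.png

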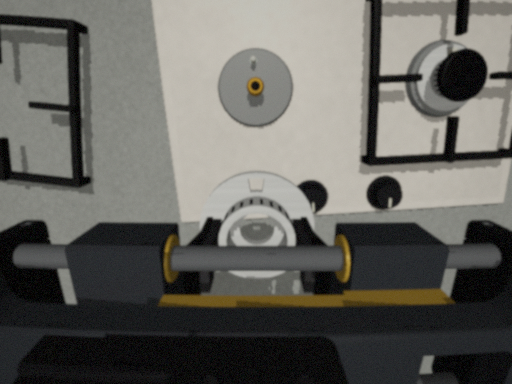

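The burner is at (255,87) with the gas tube. The igniter tip is at (253,62). The held head's hole is at (256,184).

```bash
python3 - <<'E'
from h import *
z=np.load("w2.npz");im=z["im"].astype(int);C=(z["K"],z["D"],z["T"]);W=z["W"]
g=im.sum(-1)
m=(g<520); m[:45]=0;m[130:]=0;m[:,:200]=0;m[:,300:]=0
o=outline(m,(255,87));b,r=circ(ray(o,C,.016));print("burner",b,r)
sat=im[...,0]-im[...,2]
m=(sat>70); m[:70]=0;m[105:]=0;m[:,:235]=0;m[:,275:]=0
t=outline(m,(255,86));c,r=circ(ray(t,C,.0395));print("tube",c,r)
print("igniter"); print(g[52:74,244:264])
print("hole");print(g[174:196,244:270])
m=np.zeros(g.shape,bool);m[165:225,195:320]=1;m&=(im.min(-1)>0)&(W[...,2]>.15)
o=outline(m,(256,200));o=o[(o[:,1]<205)];hz=.1918;c,r=circ(ray(o,C,hz));print("flange",c,r,"z",W[182,235,2],W[182,278,2])
E
```

```text
burner [0.58470194 0.20501344] 0.04581591942701337
tube [0.5858592  0.20528232] 0.008520255646332114
igniter
[[408 412 414 417 416 411 410 414 418 417 415 416 414 415 411 413 416 415
  416 408]
 [410 415 418 408 413 418 412 414 416 414 411 408 411 415 414 417 415 409
  417 413]
 [413 417 413 411 410 413 417 416 417 420 414 414 411 417 408 414 406 414
  410 418]
 [412 407 414 410 410 417 422 435 446 445 431 420 417 412 412 412 411 408
  407 411]
 [414 410 408 413 410 416 436 455 480 485 463 432 421 412 415 416 418 413
  412 408]
 [412 408 413 404 412 425 450 485 507 511 482 454 422 412 414 409 416 413
  413 414]
 [414 407 413 411 413 428 464 490 504 501 488 450 435 422 404 411 414 409
  418 415]
 [411 406 412 414 411 431 457 469 485 483 462 431 431 428 415 411 410 411
  413 413]
 [411 415 407 412 427 441 442 428 425 425 402 397 428 433 419 409 410 416
  410 411]
 [408 410 409 412 416 429 436 393 355 340 328 356 421 428 412 416 407 410
  413 409]
 [410 408 414 412 414 423 430 369 318 283 290 339 399 411 414 409 406 408
  409 413]
 [411 408 405 406 405 412 411 365 316 289 289 335 380 40
[... 2677 characters left out ...]
3 424 426 439 433 432 438
  474 526 551 556 556 558 558 553]
 [560 558 557 554 554 527 474 442 444 441 440 440 454 452 448 430 442 453
  497 539 559 555 554 554 552 556]
 [555 556 559 558 554 540 506 492 497 501 499 498 511 508 503 496 493 503
  518 544 548 550 555 558 556 554]
 [547 554 553 547 549 551 543 536 535 535 536 535 540 541 530 538 533 536
  542 550 543 552 550 551 545 549]
 [549 548 552 547 550 547 547 543 544 539 535 534 533 537 537 534 535 539
  545 547 546 546 549 547 548 549]
 [548 545 542 545 540 540 538 528 525 511 514 509 510 504 501 503 519 520
  531 532 540 536 542 541 542 541]]
flange [0.48457795 0.19769512] 0.036706689374908806 z 0.19104422212767896 0.19078119179925965
```

```bash
python3 - <<'E'
from h import *
z=np.load("w2.npz");im=z["im"].astype(int);C=(z["K"],z["D"],z["T"])
T=np.array([.5855,.2051])
i=ray([(252.6,57.4)],C,.030)[0][:2];d=i-T;print("ign",i,np.hypot(*d),np.degrees(np.arctan2(d[1],d[0])))
b=ray([(252.9,70.5)],C,.016)[0][:2];print("ign base near edge",b)
q=ray([(248,178),(263.5,178),(250,190.2),(262.3,190.2)],C,.1913)[:,:2];print(q)
h=q.mean(0);r=np.linalg.norm(q[0]-q[1]),np.linalg.norm(q[0]-q[2]);e=(q[0]+q[1]-q[2]-q[3])/2;print("hole",h,r,"dir",np.degrees(np.arctan2(e[1],e[0])))
for y in(.1969,.1977):
  for x in(.482,.4846): print(np.hypot(h[0]-x,h[1]-y),np.degrees(np.arctan2(h[1]-y,h[0]-x)))
E
```

```text
ign [0.6166736  0.20952178] 0.03148563549736586 8.073192210252186
ign base near edge [0.60496328 0.20869554]
[[0.5161913  0.20489179]
 [0.51675631 0.19515734]
 [0.5083053  0.20322191]
 [0.50875877 0.1954012 ]]
hole [0.51250292 0.19966806] (np.float64(0.009750830628683028), np.float64(0.008060863847669174)) dir 5.13026553183023
0.030628258566344664 5.185235191901619
0.02803988307792338 5.66538604886421
0.030566343098157395 3.6916244627106374
0.027972238927390546 4.03452305319429
```

```bash
python3 -m inch '[[40,4,0,0,0,4],[90,8,-20,0,0,4],[103,8,-60,0,0,4],[103,8,-100,0,0,4],[103,8,-125,0,0,4],[103,8,-135,0,0,4],[103,8,-140,0,0,4],[103,8,-140,0,0,4],[103,8,-140,0,0,4]]'
python3 -c "
from h import *
see('w3')"
```

```text
time: 5.82
position: [0.5854, 0.2074, 0.0718]
tool_rot: [-3.135, -0.205, -0.003]
ft_force: [-0.3, -0.2, -1.9]
grip_width: 0.527
grip_force: 30.0
5.875 [0.5853 0.2074 0.0717] [-3.1347e+00 -2.0550e-01 -2.8000e-03] [[0.13, -0.956, -0.264, 0.658], [-0.991, -0.126, -0.035, 0.218], [0.0, 0.267, -0.964, 0.22], [0.0, 0.0, 0.0, 1.0]]
```

View pics/w3.png

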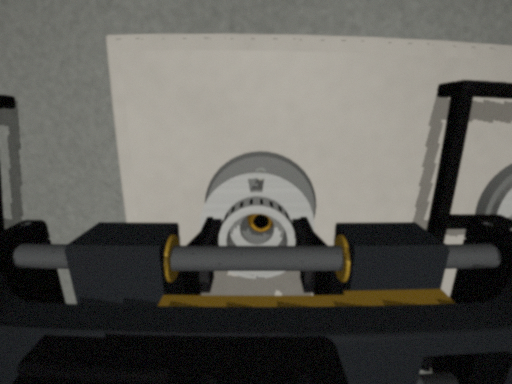

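Through the bore the tube top shows at (260,223), slightly to the right. The hole is at (257,184).

```bash
python3 - <<'E'
from h import *
z=np.load("w3.npz");im=z["im"].astype(int);C=(z["K"],z["D"],z["T"]);g=im.sum(-1)
sat=im[...,0]-im[...,2]
m=(sat>60); m[:205]=0;m[245:]=0;m[:,:240]=0;m[:,285:]=0
t=outline(m,(260,223));c,r=circ(ray(t,C,.0395));print("tube",c,r,t.min(0),t.max(0))
q=ray([(257,184.5)],C,.053)[0][:2];print("hole",q)
print(g[174:196:1,246:270])
# crown top outer rim
W=z["W"]
m=np.zeros(g.shape,bool);m[190:243,205:310]=1;m&=(W[...,2]>.064)&(W[...,2]<.080)&(g>250)
o=outline(m,(257,225));o=o[o[:,1]<225];print(o.min(0),o.max(0));print("crown",circ(ray(o,C,.0735)))
m=np.zeros(g.shape,bool);m[165:225,195:325]=1;m&=(W[...,2]>.045)&(W[...,2]<.1)
o=outline(m,(257,200));o=o[o[:,1]<205];print("flange",circ(ray(o,C,.053)))
E
```

```text
tube [0.58536695 0.20562735] 0.007407053741699574 [249 215] [271 231]
hole [0.61558814 0.21165355]
[[455 463 466 461 460 466 463 473 474 472 472 467 467 470 472 463 470 467
  461 463 462 452 447 435]
 [479 481 480 480 480 477 475 478 484 477 477 477 480 486 479 482 482 481
  478 481 481 477 475 466]
 [482 488 488 485 486 488 482 480 480 475 480 482 484 485 483 483 483 482
  479 484 488 487 482 481]
 [491 487 481 474 479 478 469 466 458 453 450 454 470 478 481 485 476 475
  480 478 489 485 489 486]
 [486 476 451 434 437 432 430 424 409 395 387 408 433 454 458 451 447 444
  462 481 491 490 489 486]
 [484 458 403 379 362 373 367 357 348 329 314 328 359 399 405 405 383 395
  437 471 481 484 484 482]
 [481 448 385 341 332 330 331 332 316 304 272 251 278 317 324 323 317 361
  428 470 487 478 481 475]
 [477 452 396 337 324 322 328 330 313 283 250 227 237 252 251 251 271 349
  436 472 480 478 483 481]
 [475 457 399 345 319 325 321 321 311 273 250 240 219 228 228 232 262 354
  442 474 476 485 479 478]
 [489 470 430 348 320 315 325 330 311 287 278 265 233 221 207 232 271 375
  446 483 482 484 
[... 690 characters left out ...]
 484 500 497 493 495 497]
 [493 499 494 468 408 371 360 371 380 385 386 383 377 375 368 385 432 476
  496 492 487 494 490 492]
 [493 494 490 476 454 432 430 436 437 445 445 439 433 431 439 442 462 483
  486 491 488 487 486 490]
 [488 494 488 483 477 472 468 472 467 472 474 472 470 478 476 473 476 481
  488 491 478 491 486 485]
 [487 484 489 486 487 477 476 478 475 471 479 478 472 477 477 478 484 482
  482 486 488 484 485 485]
 [482 479 471 476 471 466 453 449 446 447 447 442 445 451 451 454 462 472
  473 473 475 481 476 483]]
[222 200] [290 223]
crown (array([0.59039046, 0.2086243 ]), np.float64(0.021277054154672403))
flange (array([0.58778175, 0.20829214]), np.float64(0.036801692902358206))
```

```bash
python3 -m inch '[[0,-2.5,0,0,0,0],[0,-2.5,0,0,0,0],[0,-2.5,-3,0,0,0],[0,-2.5,-6,0,0,0],[0,-2.5,-8,0,0,0],[0,-2.5,-10,0,0,0],[0,-2.5,-12,0,0,0],[0,-2.5,-12,0,0,0]]'
```

```text
time: 6.88
position: [0.5845, 0.2046, 0.0584]
tool_rot: [3.135, 0.206, -0.001]
ft_force: [-0.8, -0.7, -1.5]
grip_width: 0.524
grip_force: 30.0
```

```bash
python3 -m inch '[[0.5,0,-1,0,0,0],[0.5,0,-2,0,0,0],[0.5,0,-3,0,0,0],[0.5,0,-3.5,0,0,0],[0.5,0,-4,0,0,0],[0.5,0,-4.5,0,0,0],[0.5,0,-5,0,0,0],[0.5,0,-5,0,0,0]]'
```

```text
time: 7.88
position: [0.5851, 0.2046, 0.0535]
tool_rot: [3.135, 0.205, -0.0]
ft_force: [0.2, 0.3, -1.7]
grip_width: 0.525
grip_force: 30.0
```

```bash
python3 -m inch '[[0,0,-0.5,0,0,0],[0,0,-1,0,0,0],[0,0,-1.5,0,0,0],[0,0,-1.5,0,0,0]]'
```

```text
time: 8.38
position: [0.5851, 0.2046, 0.052]
tool_rot: [3.135, 0.206, -0.0]
ft_force: [-0.8, 0.1, -2.4]
grip_width: 0.523
grip_force: 30.0
```

```bash
python3 -m inch '[[0,0,-0.5,0,0,0],[0,0,-1,0,0,0],[0,0,-1,0,0,0]]'
```

```text
time: 8.75
position: [0.5851, 0.2046, 0.051]
tool_rot: [3.135, 0.205, -0.0]
ft_force: [0.1, -0.2, -1.6]
grip_width: 0.523
grip_force: 30.0
```

There is no force with the underside already 3.5 mm below the igniter's tip, so the igniter is in the hole. I'll continue gently.

```bash
python3 -m inch '[[0,0,-1,0,0,0],[0,0,-2,0,0,0],[0,0,-3,0,0,0],[0,0,-4,0,0,0],[0,0,-4,0,0,0]]'
```

```text
time: 9.38
position: [0.585, 0.2046, 0.0469]
tool_rot: [3.135, 0.206, -0.0]
ft_force: [-0.3, -0.4, -1.5]
grip_width: 0.523
grip_force: 30.0
```

```bash
python3 -m inch '[[0,0,-1,0,0,0],[0,0,-2,0,0,0],[0,0,-3,0,0,0],[0,0,-4,0,0,0],[0,0,-5,0,0,0],[0,0,-5,0,0,0]]'
```

```text
time: 10.12
position: [0.585, 0.2046, 0.042]
tool_rot: [3.135, 0.205, -0.0]
ft_force: [0.5, 0.5, -2.0]
grip_width: 0.524
grip_force: 30.0
```

```bash
python3 -m inch '[[0,0,-0.5,0,0,0],[0,0,-1,0,0,0],[0,0,-1.5,0,0,0],[0,0,-1.5,0,0,0]]'
```

```text
time: 10.62
position: [0.5851, 0.2046, 0.0406]
tool_rot: [3.135, 0.205, 0.0]
ft_force: [0.2, -0.6, -1.8]
grip_width: 0.525
grip_force: 30.0
```

```bash
python3 -m inch '[[0,0,-0.3,0,0,0],[0,0,-0.6,0,0,0],[0,0,-0.9,0,0,0],[0,0,-0.9,0,0,0]]'
```

```text
time: 11.12
position: [0.5852, 0.2046, 0.0406]
tool_rot: [3.134, 0.205, 0.0]
ft_force: [-2.8, -1.5, 5.4]
grip_width: 0.524
grip_force: 30.0
```

The head touched down at exactly the home height of 0.0406. I'll release it and lift.

```bash
python3 -m inch '[[0,0,0.4,0,0,0],[0,0,0.4,0,0,0],[0,0,0.4,0,0,0],[0,0,0.4,0,0,0],[0,0,0.4,0,0,0],[0,0,0.4,0,0,0]]' 70 30
python3 -m inch '[[0,0,20,0,0,0],[0,0,60,0,0,0],[-20,0,110,0,0,0],[-60,0,160,0,0,0],[-95,0,170,0,0,0],[-100,0,170,0,0,0],[-100,0,170,0,0,0]]' 87
python3 -c "
from h import *
see('w4')"
```

```text
time: 11.88
position: [0.5851, 0.2046, 0.04]
tool_rot: [3.135, 0.206, -0.0]
ft_force: [0.4, 0.4, -1.0]
grip_width: 0.804
grip_force: 0.0
time: 12.75
position: [0.4855, 0.2044, 0.2108]
tool_rot: [3.134, 0.205, 0.003]
ft_force: [0.5, -0.1, 0.4]
grip_width: 1.0
grip_force: 0.0
12.8 [0.4858 0.2042 0.2103] [3.1346e+00 2.0440e-01 1.0000e-03] [[0.13, -0.956, -0.265, 0.558], [-0.991, -0.125, -0.036, 0.215], [0.001, 0.267, -0.964, 0.359], [0.0, 0.0, 0.0, 1.0]]
```

View pics/w4.png

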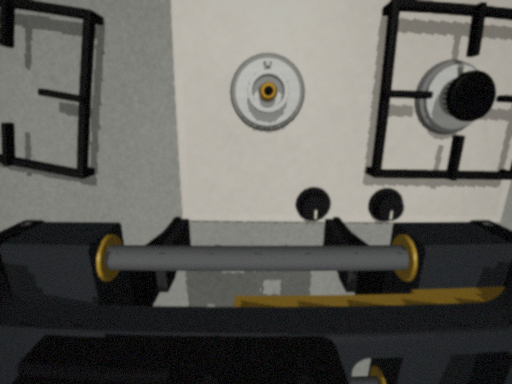

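The head sits on the burner at (267,91), with the igniter tip in its hole at (267,65). I'll measure the head's centre.

```bash
python3 - <<'E'
from h import *
z=np.load("w4.npz");im=z["im"].astype(int);C=(z["K"],z["D"],z["T"]);g=im.sum(-1);W=z["W"]
sat=im[...,0]-im[...,2]
m=(sat>60); m[:75]=0;m[105:]=0;m[:,:250]=0;m[:,285:]=0
t=outline(m,(268,91));print("tube",circ(ray(t,C,.0395)))
def reg(a,b):
    m=np.zeros(g.shape,bool);m[50:135,225:312]=1;m&=(W[...,2]>a)&(W[...,2]<b);return m
m=reg(.0335,.048);o=outline(m,(268,91));print("crown",circ(ray(o,C,.042)))
cv2.imwrite("pics/mask.png",m*255)
p=W[reg(.018,.026)];A=np.c_[p[:,:2]-[.585,.205],np.ones(len(p))];print("flange plane",np.linalg.lstsq(A,p[:,2],rcond=None)[0])
gm=np.zeros(g.shape,bool);gm[45:140,220:315]=1;gm&=g<560
print(g[91,222:315:1])
E
```

```text
tube (array([0.58596734, 0.20547778]), np.float64(0.008670785630195707))
crown (array([0.58546782, 0.20528321]), np.float64(0.009432155932440163))
flange plane [ 0.00181048 -0.00067037  0.02191038]
[530 529 530 528 533 531 517 465 380 326 350 374 414 469 522 542 543 545
 543 546 541 537 543 540 531 518 529 531 525 493 410 381 390 421 449 455
 378 274 228 267 321 295 199  81  52  57  22  32  59  79 171 255 304 282
 287 350 396 410 391 376 350 330 408 498 528 527 529 522 529 534 532 533
 534 533 534 534 521 490 431 383 361 351 403 485 523 542 545 546 544 542
 539 542 537][ WARN:0@0.576] global loadsave.cpp:1063 imwrite_ Unsupported depth image for selected encoder is fallbacked to CV_8U.
```

The flange is level at 0.0219, so the head is fully home. Next is the cap.

```bash
python3 -m inch '[[0,-40,0,0,0,-5],[0,-95,0,0,0,-12],[0,-155,0,0,0,-19],[0,-215,0,0,0,-26],[0,-275,0,0,0,-33],[0,-335,0,0,0,-37],[0,-395,0,0,0,-37],[0,-450,0,0,0,-37],[-3,-490,0,0,0,-37],[-3,-500,0,0,0,-37],[-3,-500,0,0,0,-37],[-3,-500,0,0,0,-37]]'
python3 - <<'E'
from h import *
im,W,P=see('w5');im=im.astype(int);C=(P["mtx"],P["dist_coeffs"],np.array(P["T"]))
K=np.array(P["mtx"],float);T=C[2]
p=np.linalg.inv(T)@[.5705,-.345,.029,1];uv=cv2.projectPoints(p[:3].reshape(1,3),np.zeros(3),np.zeros(3),K,np.array(P["dist_coeffs"],float))[0].ravel();print(uv)
u,v=uv.astype(int)
k=np.zeros(W.shape[:2],bool);k[max(v-48,0):v+48,u-48:u+48]=1
for th in(110,160,200,240):
    o=outline(k&(im.sum(-1)<th),uv);print(th,circ(ray(o,C,.029)),o.min(0),o.max(0))
o=outline(k&(W[...,2]>.023)&(W[...,2]<.035),uv);print("depth",circ(ray(o,C,.029)))
print(im.sum(-1)[v,u-45:u+45:2],im.sum(-1)[v-45:v+45:2,u],np.nanmedian(W[v-10:v+10,u-10:u+10,2]))
m=(W[...,2]>.07)&(W[...,2]<.12);n,l,s,c=cv2.connectedComponentsWithStats(m.astype(np.uint8))
for i in range(1,n):
    if s[i,4]>60: print("tall",W[l==i].mean(0),np.ptp(W[l==i],0),c[i])
E
```

```text
time: 14.3
position: [0.4828, -0.2935, 0.2097]
tool_rot: [-3.038, 0.796, 0.001]
ft_force: [-0.3, 0.3, -0.5]
grip_width: 1.002
grip_force: 0.0
14.35 [ 0.4829 -0.2935  0.21  ] [-3.0386e+00  7.9540e-01  4.0000e-04] [[-0.49, -0.84, -0.234, 0.547], [-0.872, 0.472, 0.133, -0.329], [-0.001, 0.269, -0.963, 0.358], [0.0, 0.0, 0.0, 1.0]]
[258.72643096  88.62912327]
110 (array([ 0.57055421, -0.3444406 ]), np.float64(0.02597120407208433)) [236  65] [281 112]
160 (array([ 0.5705736 , -0.34432539]), np.float64(0.02657908546159948)) [235  64] [281 112]
200 (array([ 0.57047493, -0.34440858]), np.float64(0.02696041084732879)) [235  64] [281 113]
240 (array([ 0.57035103, -0.34438892]), np.float64(0.027407914412016208)) [235  64] [282 113]
depth (array([ 0.57100494, -0.34445023]), np.float64(0.02761869597744192))
[386 393 374 378 397 407 412 408 409 393 352 159  74  95  82  85  80  93
  76  76  83  94  80  58  79  86  47  53  57  76  65  89  80  82  92 315
 413 424 429 433 438 435 439 437 431] [413 422 415 404 403 394 393 390 391 386 246  73  84  87  85  55  71  92
  83  74  77  64  50  89  82  89  52  67  56  64  90  65  80  69  65 180
 302 310 383 428 417 416 407 410 398] 0.028826590427420834
tall [ 0.72082878 -0.19165547  0.08474939] [0.03783643 0.06999426 0.02756989] [38.41855369 25.06647188]
```

View pics/w5.png

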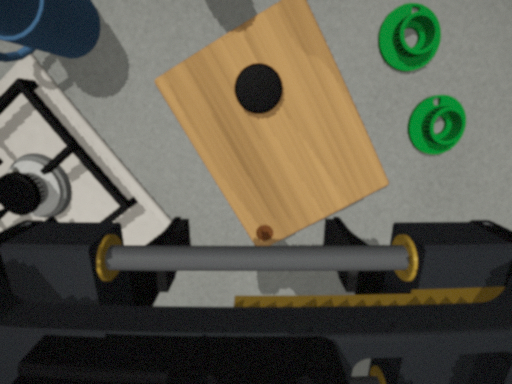

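The cap is at (259,89), which gives (0.5706, -0.3444) and 55 mm across, so it is the largest size. I'll go and grasp it.

```bash
python3 -m inch '[[40,-24,-10,0,0,0],[88,-51,-30,0,0,0],[88,-51,-80,0,0,0],[88,-51,-130,0,0,0],[88,-51,-155,0,0,0],[88,-51,-165,0,0,0],[88,-51,-172,0,0,0],[88,-51,-172,0,0,0],[88,-51,-172,0,0,0]]'
```

```text
time: 15.48
position: [0.5709, -0.3468, 0.0395]
tool_rot: [3.037, -0.8, 0.003]
ft_force: [-0.6, -0.2, -0.0]
grip_width: 1.0
grip_force: 0.0
```

```bash
python3 -m inch '[[0,2.4,-3,0,0,0],[0,2.4,-6,0,0,0],[0,2.4,-6.5,0,0,0],[0,2.4,-6.5,0,0,0],[0,2.4,-6.5,0,0,0]]'
python3 -m inch '[[0,0,0,0,0,0],[0,0,0,0,0,0],[0,0,0,0,0,0],[0,0,0,0,0,0],[0,0,0,0,0,0],[0,0,0,0,0,0]]' 40 25
```

```text
time: 16.1
position: [0.5701, -0.3441, 0.0316]
tool_rot: [3.038, -0.8, 0.0]
ft_force: [0.1, -0.6, 0.5]
grip_width: 0.999
grip_force: 0.0
time: 16.85
position: [0.5701, -0.344, 0.0316]
tool_rot: [3.038, -0.8, -0.0]
ft_force: [0.4, 0.5, -0.3]
grip_width: 0.631
grip_force: 25.0
```

```bash
python3 -m inch '[[0,0,30,0,0,0],[0,0,80,0,0,0],[0,30,120,0,0,3],[0,80,130,0,0,9],[0,140,130,0,0,15],[0,200,130,0,0,21],[0,260,130,0,0,27],[5,320,130,0,0,33],[10,380,130,0,0,37],[15,440,130,0,0,37],[15,500,130,0,0,37],[15,540,130,0,0,37],[15,549,120,0,0,37],[15,549,80,0,0,37],[15,549,60,0,0,37],[15,549,50,0,0,37],[15,549,45,0,0,37],[15,549,45,0,0,37],[15,549,45,0,0,37]]'
python3 -c "
from h import *
see('w6')"
```

```text
time: 19.23
position: [0.5858, 0.2052, 0.0776]
tool_rot: [-3.135, -0.205, -0.003]
ft_force: [0.4, 0.1, -0.4]
grip_width: 0.631
grip_force: 25.0
19.275 [0.5857 0.2053 0.0776] [-3.1346e+00 -2.0540e-01 -2.5000e-03] [[0.13, -0.955, -0.265, 0.658], [-0.991, -0.126, -0.035, 0.215], [0.0, 0.267, -0.964, 0.226], [0.0, 0.0, 0.0, 1.0]]
```

View pics/w6.png

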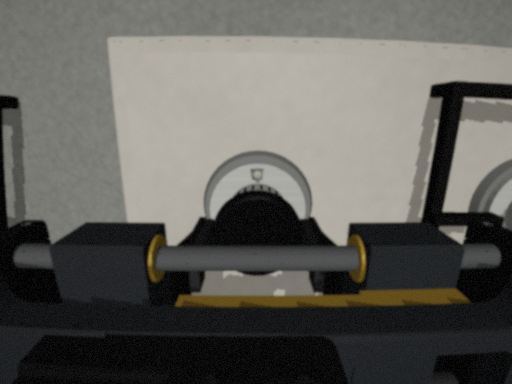

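The cap at (258,225) is centred over the head, and the igniter is visible in its hole at (257,174). Lowering now.

```bash
python3 -m inch '[[-0.5,0,-5,0,0,0],[-0.5,0,-10,0,0,0],[-0.5,0,-14,0,0,0],[-0.5,0,-17,0,0,0],[-0.5,0,-18,0,0,0],[-0.5,0,-18,0,0,0],[-0.5,0,-18,0,0,0]]'
```

```text
time: 20.15
position: [0.5847, 0.2051, 0.0588]
tool_rot: [3.135, 0.206, 0.0]
ft_force: [-0.3, -0.4, -1.8]
grip_width: 0.636
grip_force: 25.0
```

```bash
python3 -m inch '[[0.2,0,-1,0,0,0],[0.2,0,-2,0,0,0],[0.2,0,-3,0,0,0],[0.2,0,-3,0,0,0]]'
```

```text
time: 20.65
position: [0.5847, 0.205, 0.0554]
tool_rot: [3.135, 0.205, -0.001]
ft_force: [-0.5, 0.2, -0.7]
grip_width: 0.637
grip_force: 25.0
```

```bash
python3 -m inch '[[0,0,-0.5,0,0,0],[0,0,-1,0,0,0],[0,0,-1.5,0,0,0],[0,0,-1.5,0,0,0]]'
```

```text
time: 21.15
position: [0.5848, 0.205, 0.054]
tool_rot: [3.135, 0.205, -0.0]
ft_force: [0.0, 0.3, -1.1]
grip_width: 0.633
grip_force: 25.0
```

```bash
python3 -m inch '[[0,0,-0.4,0,0,0],[0,0,-0.7,0,0,0],[0,0,-0.7,0,0,0]]'
```

```text
time: 21.52
position: [0.5848, 0.2051, 0.0536]
tool_rot: [3.135, 0.206, 0.0]
ft_force: [-0.7, -0.4, 0.3]
grip_width: 0.634
grip_force: 25.0
```

Contact came at the expected 0.0536. I'll release, lift and check.

```bash
python3 -m inch '[[0,0,0,0,0,0],[0,0,0,0,0,0],[0,0,0,0,0,0],[0,0,0,0,0,0],[0,0,0,0,0,0],[0,0,0,0,0,0]]' 80
python3 -m inch '[[0,0,20,0,0,0],[0,0,60,0,0,0],[-20,0,110,0,0,0],[-60,0,155,0,0,0],[-100,0,158,0,0,0],[-100,0,158,0,0,0],[-100,0,158,0,0,0]]' 87
python3 - <<'E'
from h import *
im,W,P=see('w7');im=im.astype(int);C=(P["mtx"],P["dist_coeffs"],np.array(P["T"]));g=im.sum(-1)
k=np.zeros(g.shape,bool);k[40:140,215:320]=1
o=outline(k&(g<150),(268,86));print("cap",circ(ray(o,C,.051)),o.min(0),o.max(0))
p=W[k&(W[...,2]>.047)&(W[...,2]<.056)];A=np.c_[p[:,:2]-[.585,.205],np.ones(len(p))];print("cap plane",np.linalg.lstsq(A,p[:,2],rcond=None)[0])
p=W[k&(W[...,2]>.019)&(W[...,2]<.025)];A=np.c_[p[:,:2]-[.585,.205],np.ones(len(p))];print("flange plane",np.linalg.lstsq(A,p[:,2],rcond=None)[0])
E
```

```text
time: 22.28
position: [0.5848, 0.205, 0.0534]
tool_rot: [3.135, 0.205, -0.0]
ft_force: [0.0, -1.0, 0.7]
grip_width: 0.921
grip_force: 0.0
time: 23.15
position: [0.4856, 0.2048, 0.2124]
tool_rot: [3.134, 0.205, 0.003]
ft_force: [0.7, 0.7, 0.3]
grip_width: 1.004
grip_force: 0.0
23.2 [0.4857 0.2047 0.2119] [3.1349e+00 2.0450e-01 1.7000e-03] [[0.13, -0.956, -0.264, 0.558], [-0.991, -0.125, -0.035, 0.215], [0.001, 0.267, -0.964, 0.361], [0.0, 0.0, 0.0, 1.0]]
cap (array([0.58576276, 0.20599542]), np.float64(0.026060719219635434)) [245  64] [292 115]
cap plane [ 0.00508602 -0.00146809  0.05070586]
flange plane [0.00049509 0.00038536 0.0219062 ]
```

View pics/w7.png

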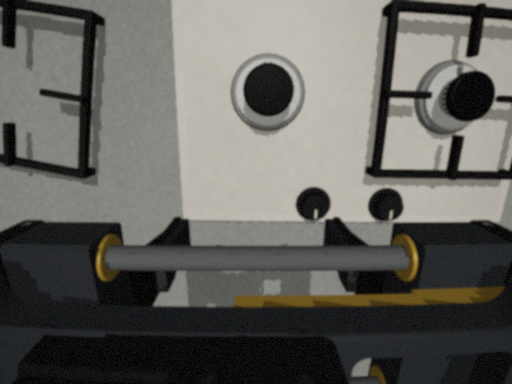

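The cap at (268,89) lies centred and level, with its top at 0.0507 against an expected 0.051. The head is level and home. Handing in.

```bash
python3 -c "
from bench import ctrl
print(ctrl.close_job())"
```

```text
the job is handed in; nothing more can be done
None
```

I handed the job in at about 23 s: the head measures level and fully home with the igniter through its hole, and the cap lies centred and flat on it; the judge's result was not shown.

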